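# Weigh a cheese slab on the sprung hook scale

## Robot

A 7-joint arm with a two-finger parallel gripper is mounted at the origin on the work surface; the furniture and walls round the work are solid. World frame = base frame: x ahead of the robot, y to its left, z up, the work surface at z = 0. Lengths are in m, angles in degrees, forces in N, time in s.
With the tool pointing down it reaches from about 0.425 to 0.8 m from the base axis. Payload 8.3 kg.
Tool frame: the origin (TCP) lies on the centre line of the jaws, within the pads' length; the fingertips stand 25 mm ahead of it and the grasp point (between the pads) lies 6 mm ahead of it; z points along the fingers, y is the line along which they close (so a half turn about z gives the same grasp; the last joint's range is limited). The gripper opens to 85 mm and grips with 20 to 120 N. Pads are 22 mm wide; open, the fingers measure 114 mm over their backs; the gripper's body (76 mm by 85 mm) begins 54 mm behind the grasp point. The pads swing forward as they close: fully open they stand 13 mm farther back than shut.
Start: joints at [61.599, 21.967, 0.94, 78.501, -0.361, 79.538, -2.664], TCP at [0.262, -0.567, 0.256] pointing down, gripper open.
Joint ranges: [-169.22, 169.22], [-14.56, 117.87], [-87.37, 89.26], [10.42, 133.3], [-82.24, 262.24], [0.94, 117.77], [-172.7, 172.7]. Speed limits (degrees/s): [136.94, 136.94, 172.46, 172.46, 180, 180, 180].

## Interface

Orientations are given as a 3x3 rotation matrix whose columns are the frame's x, y, z axes.
In Python, from bench import * gives the robot as it stands.
- The arm moves only by the shell command python3 -m jog 'ROWS'. ROWS is JSON, a list of rows, each a list of 7 numbers: the turn, a rotation vector about the tool's x, y, z in degrees, then the shift along the tool's x, y, z in cm, then the finger opening in cm, from 0 to 8.54. In form: [[wx, wy, wz, tx, ty, tz, hand], ...]. A call has 1 to 20 rows; each row shifts and turns the commanded pose from where the row before left it, along the tool's axes as they then stand; what a row does not reach is not made up. A row lasts 1/12 s, in which the tool goes at most 41.7 mm and 7.16 degrees, less where a joint would pass 70% of its speed; a pose out of reach is approached as far as the arm can. A call with a gripper value outside its range is refused whole. The fingers move at their own pace and stop on an object; the grip force is fixed at half the most. Time passes only in rows, so rows that do not move let the fingers close. It gives the time, the measured TCP pose, the force, the opening and the grip force at its end, in the units of the state.
- sense(): the state, without advancing time (a new reading comes with each control period).
- snapshot(name): name is "scene" or "top"; returns a dict with "color" (480x640x3 uint8, red, green, blue), "range_z" (480x640 float32, m along the optical axis (not along the pixel's ray), 0 where there is no reading), "K" (3x3 intrinsics, pixels), "dist_coeffs" ([k1, k2, p1, p2, k3] as OpenCV has them; the pictures are not rectified), "camera_from_world" (4x4, takes a point from world to camera coordinates). Camera axes: x right, y up, looking along -z (the intrinsics and any distortion apply to the point x, -y, -z); pixel columns grow to the right and rows downward; lengths in m; the calibration is good to about 2 mm. A picture is of the moment at which its call begins.
- hand_in(): hands the job in; it is judged then, once.
The state is a dict: "time_s": time; "joint_pos": joint angles; "joint_velocities": joint speeds; "tau": joint torques, N m; "tcp_pos": TCP position; "tcp_rot": TCP orientation; "ft_force": force on the tool from outside, world axes, zero at the start; "moment": the same for the moment, N m; "width": opening from 0.0 (shut) to 1.0 (fully open); "gripper_force": force on a finger pad.
Only numpy, scipy, OpenCV 4.12 (cv2) and the standard library are available. Lean on these libraries where they do the work, as an engineer would, in place of code of your own. Each camera call takes 0.05 s, during which the arm holds its last target. There are 200 camera calls.

## Task

Weigh the slab of cheese: lift the basket with the slab in it by its wooden grip, hang its wire bail on the hook of the spring scale, and let the spring take the load gently, no faster than some 4 cm/s, until your hand carries nothing, so that the hook never jerks up or down, also when you let go, and is never pushed hard or down to its stop. Leave the basket hanging level and still, clear of the counter and let go, with the slab in it; do not disturb the other cheeses.

Things in the scene. Friction and masses are not known exactly. Their poses are not given: they have to be found in the camera images.
- basket: Loose basket, 0.12 kg. Origin: centre of the underside, z up. Wooden tray 115 (x) by 160 (y) by 22 mm, floor 6 mm thick. A fixed bail of 6 mm steel wire stands in its y-z plane: legs at y = +-83 mm up to z = 90, then sloping up to a peak at y = 0, z = 140 mm. Above the peak: an upright wooden grip. The hook can enter the window between cheese (top at z = 54 mm) and bail along x, from either side.
- bail_peak (a point): The peak of the bail: centre of the wire, basket frame (0, 0, 140) mm. This point comes to rest in the hook's trough.
- basket_grip (a point): Centre of the basket's upright wooden grip, 14 (basket x) by 24 (y) by 46 mm (z), on a thin stem above the bail: basket frame (0, 0, 178) mm, 38 mm above bail_peak. The bottom of the grip is 15 mm above bail_peak. Gripping it across its 24 mm (basket y) keeps the fingers clear of the hook.
- cheese_slab: Pale slab of cheese, 72 by 125 by 48 mm, loose on the tray's floor, long side along the tray's y. Origin: centre of its underside. Its weight differs from run to run: basket and slab together weigh 0.28 to 0.80 kg.
- scale: Spring scale fixed to the counter: base plate 120 by 130 by 16 mm, grey column 50 (x) by 90 (y) mm, 303 mm high, white graduated face on its -x side. Origin: centre of the underside of the base, z up. The steel hook sticks out of the face along the scale's -x, its upturned end away from the column. Nothing is above hook or column.
- hook_seat (a point): Centre of the bail wire when it rests in the hook's trough; axes as the scale's. Unloaded at (-125, 0, 271) mm in the scale's frame; moves down with the hook. The hook is an 8 mm bar in the scale's x-z plane: level from the column, top 10 mm above hook_seat, V-shaped trough, then an upturned tip 22 mm out at -x, top 20 mm above hook_seat; bail_peak must pass over it 24 mm or more above hook_seat.
- hook (a joint): How far the hook has been pulled down, m: 0 unloaded, grows downward, bottom stop at 0.105. The spring has 90 N/m, lightly damped (2.5 N s/m); the pointer on the face moves with the hook. The load settles at its weight in N divided by 90, between about 0.03 and 0.09. If you let go while your hand still carries or pushes more than about 0.4 N, the hook jerks.
- goat_brick: Bystander: white goat cheese brick, 62 by 61 by 62 mm, loose on the counter. Origin: centre of its underside.
- tasting_cube: Bystander: yellow cheese cube, 50 by 52 by 54 mm, loose on the counter. Origin: centre of its underside.
- white_disc: Bystander: low white cheese disc, 127 mm across, 40 mm high, loose on the counter. Origin: centre of its underside.

How it is judged:
By the outcome, as a careful person would: the job done as asked, in the order asked, and still so for the second after the job is handed in, with the robot touching nothing.
It also fails if it takes over 61 s, if anything falls off the work surface, if the arm or the gripper's body presses on something with over 40 N, if the wrist force passes 120 N, or if a joint passes its speed limit or range.

## Working session

There is one attempt and no reset: what is moved stays moved. The work goes in short steps, Python scripts to look and compute and a shell command to move; the robot and the scene stay as the last step left them, time stands still between calls to the robot, and variables do not carry over. Pictures are saved under pics/ and viewed, at most 10 in all, crops included, and the job is handed in when it is done.

```bash
mkdir -p pics; cat > h.py <<'E'
from bench import *
import numpy as np, cv2
def snap(n,f=None):
    s=snapshot(n); np.savez('/tmp/%s.npz'%n,**{k:np.array(v) for k,v in s.items()})
    if f: cv2.imwrite('pics/'+f,cv2.cvtColor(s["color"],cv2.COLOR_RGB2BGR))
    return s
def cloud(s):
    K=np.array(s["K"]);d=np.array(s["dist_coeffs"]);T=np.linalg.inv(np.array(s["camera_from_world"]))
    v,u=np.mgrid[0:480,0:640]
    n=cv2.undistortPoints(np.stack([u,v],-1).reshape(-1,1,2).astype(float),K,d).reshape(480,640,2)
    z=s["range_z"]; P=np.stack([n[...,0]*z,-n[...,1]*z,-z,np.ones_like(z)],-1)
    W=(P@T.T)[...,:3]; W[z==0]=np.nan
    return W
def proj(s,p):
    T=np.array(s["camera_from_world"]);c=T@np.append(p,1);
    return cv2.projectPoints(np.array([[c[0],-c[1],-c[2]]]),np.zeros(3),np.zeros(3),np.array(s["K"]),np.array(s["dist_coeffs"]))[0].ravel()
E
python3 - <<'E'
from h import *
a=snap("scene","s0.png");b=snap("top","t0.png")
for s in(a,b):print(np.round(np.linalg.inv(np.array(s["camera_from_world"])),2).tolist())
s=sense();print(s["tcp_pos"],np.round(s["tcp_rot"],3).tolist(),s["ft_force"],s["width"])
E
```

```text
[[-0.91, 0.24, -0.34, 0.23], [-0.42, -0.57, 0.71, 0.59], [-0.02, 0.78, 0.62, 0.7], [0.0, 0.0, 0.0, 1.0]]
[[0.01, 1.0, -0.04, 0.46], [-1.0, 0.01, -0.0, -0.01], [-0.0, 0.04, 1.0, 1.43], [0.0, 0.0, 0.0, 1.0]]
[ 0.26197023 -0.56699084  0.25535397] [[0.908, 0.419, -0.001], [0.419, -0.908, 0.002], [-0.0, -0.002, -1.0]] [-0.62498812 -0.41624667 -1.15874966] 0.9987362847621915
```

View pics/s0.png

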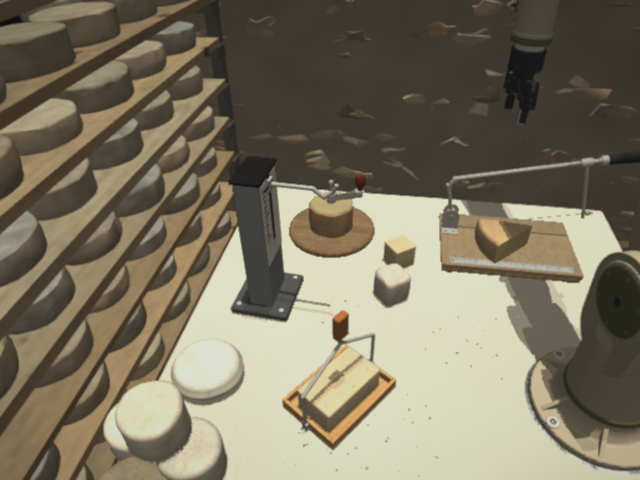

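View pics/t0.png

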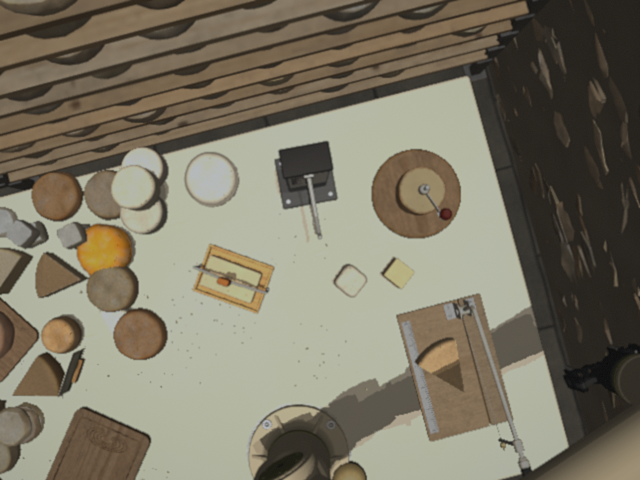

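The scene view shows the basket at (340,393) with its grip at (341,325), and the scale column at (258,235) with its hook tip around (310,303) in front. The top view shows the basket at (233,278) with its grip at (224,281), the column top at (305,160) and the hook from (308,177) to (320,236).

```bash
python3 - <<'E'
from h import *
L=lambda n:dict(np.load('/tmp/%s.npz'%n))
b=L("top");a=L("scene");W=cloud(b);V=cloud(a)
def reg(W,u0,u1,v0,v1,z0,z1,nm):
    R=W[v0:v1,u0:u1]; m=(R[...,2]>z0)&(R[...,2]<z1); P=R[m]
    if len(P)<3: print(nm,len(P));return P
    r=cv2.minAreaRect((P[:,:2]*1000).astype(np.float32))
    print(nm,len(P),'mean',P.mean(0).round(4),'med z',np.median(P[:,2]).round(4),'rect',np.round(r[0],1),np.round(r[1],1),round(r[2],1));return P
reg(W,180,290,235,325,.012,.03,'tray')
reg(W,180,290,235,325,.045,.065,'slab')
reg(W,180,290,235,325,.08,.155,'bail')
reg(W,180,290,235,325,.18,.22,'grip')
reg(W,260,350,130,215,.008,.03,'base')
reg(W,260,350,130,215,.295,.33,'coltop')
P=reg(W,295,335,170,245,.24,.292,'hook')
c=P[:,:2].mean(0);u=np.linalg.svd(P[:,:2]-c)[2][0];u*=-np.sign(u[0]);t=(P[:,:2]-c)@u
print(u,np.degrees(np.arctan2(u[1],u[0])))
for i in np.argsort(t)[::3]: print(P[i].round(3),round(t[i],3),end=';')
print()
reg(V,325,355,305,345,.15,.22,'gripS')
reg(V,230,280,150,190,.295,.33,'coltopS')
reg(W,325,370,255,305,.03,.08,'goat');reg(W,375,420,250,295,.03,.08,'cube');reg(W,180,240,145,210,.03,.06,'disc')
im=cv2.imread('pics/t0.png')[120:330,170:350];cv2.imwrite('pics/tc.png',cv2.resize(im,None,fx=2.85*1,fy=2.85,interpolation=2)) if 0 else cv2.imwrite('pics/tc.png',cv2.resize(im,(514,600),interpolation=cv2.INTER_CUBIC))
im=cv2.imread('pics/s0.png')[160:450,230:410];cv2.imwrite('pics/sc.png',cv2.resize(im,(372,600),interpolation=cv2.INTER_CUBIC))
E
```

```text
tray 691 mean [0.4081 0.1562 0.0208] med z 0.021 rect [405.6 156.6] [168.6 121.4] 70.3
slab 1513 mean [0.4092 0.1576 0.0536] med z 0.0535 rect [406.8 154.5] [163.   72.2] 69.9
bail 178 mean [0.4074 0.1517 0.1133] med z 0.1132 rect [408.6 155.9] [168.2   6.6] 70.7
grip 86 mean [0.4091 0.1546 0.1977] med z 0.1991 rect [408.4 155.9] [23.1 14.4] 69.7
base 1129 mean [ 0.6137 -0.0069  0.0155] med z 0.0156 rect [661.3 -11.6] [185.5 198.9] 1.1
coltop 1524 mean [ 0.6417 -0.0098  0.3024] med z 0.3024 rect [642.2 -10. ] [57. 96.] 10.9
hook 366 mean [ 0.5727 -0.0254  0.276 ] med z 0.2785 rect [564.3 -17.2] [ 63.  133.5] 83.3
[-0.99244049 -0.12272685] -172.95049677353848
[ 0.627 -0.056  0.259] -0.05;[ 0.624 -0.052  0.267] -0.048;[ 0.623 -0.051  0.241] -0.047;[ 0.623 -0.049  0.259] -0.047;[ 0.622 -0.047  0.249] -0.047;[ 0.622 -0.044  0.267] -0.046;[ 0.622 -0.049  0.249] -0.046;[ 0.621 -0.039  0.259] -0.046;[ 0.62  -0.029  0.269] -0.046;[ 0.62  -0.033  0.281] -0.046;[ 0.621 -0.041  0.26 ] -0.046;[ 0.62  -0.031  0.269] -0.046;[ 0.619 -0.03   0.242] -0.046;[ 0.619 -0.027  0.275] -0.045;[ 0.62  -0.035
[... 2890 characters left out ...]
034  0.273] 0.065;[ 0.508 -0.039  0.271] 0.066;[ 0.506 -0.037  0.279] 0.068;[ 0.504 -0.035  0.278] 0.069;[ 0.502 -0.033  0.279] 0.071;[ 0.502 -0.039  0.282] 0.072;[ 0.5   -0.037  0.29 ] 0.074;[ 0.498 -0.037  0.291] 0.075;[ 0.496 -0.039  0.291] 0.077;
gripS 423 mean [0.4063 0.1593 0.1831] med z 0.1851 rect [408.  155.9] [23.8 14.9] 69.2
coltopS 991 mean [ 0.6382 -0.0063  0.3012] med z 0.3016 rect [641.2 -10.9] [56.6 98.4] 10.3
goat 692 mean [ 0.4073 -0.1116  0.0591] med z 0.0597 rect [ 407.2 -112.1] [60.4 60.4] 49.8
cube 537 mean [ 0.4243 -0.2209  0.0524] med z 0.0527 rect [ 424.  -222.2] [53.5 50. ] 52.5
disc 1958 mean [0.6393 0.2089 0.0384] med z 0.0385 rect [639.8 209.6] [118.  113.2] 30.5
```

View pics/tc.png

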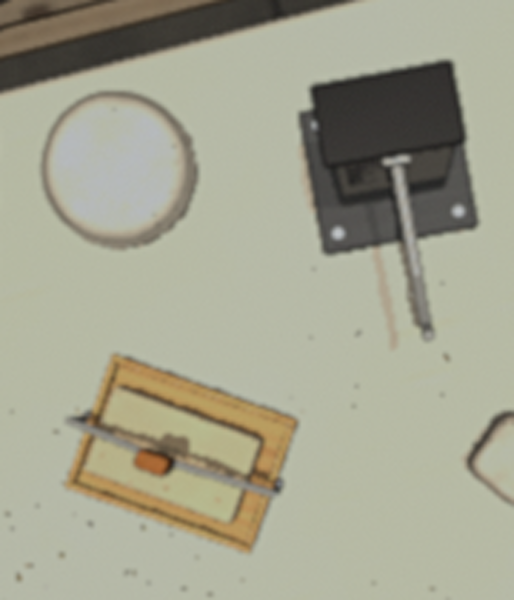

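View pics/sc.png

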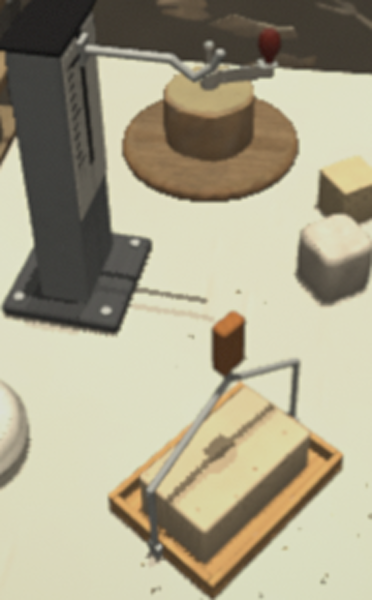

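```bash
python3 -m jog '[[0,0,6.39,0,0,-2.05,8.5],[0,0,6.39,0,0,-2.05,8.5],[0,0,6.39,0,0,-2.05,8.5],[0,0,6.39,0,0,-2.05,8.5],[0,0,6.39,0,0,-2.05,8.5],[0,0,6.39,0,0,-2.05,8.5],[0,0,6.36,0,0,-2.05,8.5],[0,0,0,0,0,0,8.5]]' | tail -c 1500; python3 -m jog '[[0,0,0,0.2,-2.832,0,8.5],[0,0,0,0.2,-2.832,0,8.5],[0,0,0,0.2,-2.832,0,8.5],[0,0,0,0.2,-2.832,0,8.5],[0,0,0,0.2,-2.832,0,8.5],[0,0,0,0.2,-2.832,0,8.5],[0,0,0,0.2,-2.832,0,8.5],[0,0,0,0.2,-2.832,0,8.5],[0,0,0,0.2,-2.832,0,8.5],[0,0,0,0.2,-2.832,0,8.5],[0,0,0,0.2,-2.832,0,8.5],[0,0,0,0.2,-2.832,0,8.5],[0,0,0,0.2,-2.832,0,8.5],[0,0,0,0.2,-2.832,0,8.5],[0,0,0,0.2,-2.832,0,8.5],[0,0,0,0.2,-2.832,0,8.5],[0,0,0,0.2,-2.832,0,8.5],[0,0,0,0.2,-2.832,0,8.5],[0,0,0,0,0,0,8.5]]' | tail -c 1500
cat > st.py <<'E'
from h import *
s=sense();R=np.array(s["tcp_rot"]);p=np.array(s["tcp_pos"])
print('t',round(s["time_s"],2),'tcp',p.round(4),'yawx',np.degrees(np.arctan2(R[1,0],R[0,0])).round(2),'tilt',R[:2,2].round(4),'f',np.round(s["ft_force"],2),'m',np.round(s["moment"],2),'w',round(s["width"],3),'g',s["gripper_force"],'j',np.round(s["joint_pos"],0))
import sys
if len(sys.argv)>3:
    d=np.array([float(x) for x in sys.argv[1:4]])-p; print('to go cm in tool',(R.T@d*100).round(2))
E
python3 st.py .4083 .1559 .40
```

```text
time_s: 0.77
tcp_pos: [0.2625, -0.5679, 0.404]
tcp_rot: [[0.938, -0.347, 0.003], [-0.347, -0.938, -0.005], [0.004, 0.004, -1.0]]
ft_force: [0.4, -1.3, 1.1]
width: 0.994
gripper_force: 0.0
time_s: 2.35
tcp_pos: [0.4709, -0.0939, 0.399]
tcp_rot: [[0.944, -0.331, -0.001], [-0.331, -0.944, 0.003], [-0.001, -0.002, -1.0]]
ft_force: [-0.8, -0.1, -1.0]
width: 0.998
gripper_force: 0.0
t 2.35 tcp [ 0.4709 -0.0939  0.399 ] yawx -19.32 tilt [-0.0006  0.0025] f [-0.81 -0.12 -1.01] m [ 0.03  0.01 -0.04] w 0.998 g 0.0 j [  23.    3.  -16.   84.    1.   93. -102.]
to go cm in tool [-14.18 -21.5   -0.04]
```

```bash
python3 -m jog '[[0,0,0.05,-1.4,-2.15,0,8.5],[0,0,0.05,-1.4,-2.15,0,8.5],[0,0,0.05,-1.4,-2.15,0,8.5],[0,0,0.05,-1.4,-2.15,0,8.5],[0,0,0.05,-1.4,-2.15,0,8.5],[0,0,0.05,-1.4,-2.15,0,8.5],[0,0,0.05,-1.4,-2.15,0,8.5],[0,0,0.05,-1.4,-2.15,0,8.5],[0,0,0.05,-1.4,-2.15,0,8.5],[0,0,0.05,-1.4,-2.15,0,8.5],[0,0,0,0,0,0,8.5],[0,0,0,0,0,0,8.5],[0,0,0,0,0,0,8.5]]' | tail -n 4; python3 st.py .4083 .1559 .185
```

```text
tcp_rot: [[0.937, -0.348, -0.001], [-0.348, -0.937, -0.001], [-0.0, 0.001, -1.0]]
ft_force: [0.8, -0.8, -0.4]
width: 0.991
gripper_force: 0.0
t 3.43 tcp [0.4122 0.1489 0.3993] yawx -20.39 tilt [-0.0007 -0.0006] f [ 0.84 -0.76 -0.38] m [-0.01 -0.03 -0.01] w 0.991 g 0.0 j [   9.   -2.  -31.   88.   -1.   93. -133.]
to go cm in tool [-0.59 -0.53 21.43]
```

```bash
python3 -m jog '[[0,0,0,-0.3,-0.3,1.5,8.5],[0,0,0,-0.3,-0.25,1.5,8.5],[0,0,0,0,0,1.5,8.5],[0,0,0,0,0,1.5,8.5],[0,0,0,0,0,1.5,8.5],[0,0,0,0,0,1.5,8.5],[0,0,0,0,0,1.5,8.5],[0,0,0,0,0,1.5,8.5],[0,0,0,0,0,1.5,8.5],[0,0,0,0,0,0,8.5],[0,0,0,0,0,0,8.5],[0,0,0,0,0,0,8.5]]' | tail -n 1; for i in 1 2 3; do python3 st.py .4083 .1559 .185;python3 -m jog '[[0,0,0,0,0,0,8.5]]' >/dev/null; done
```

```text
gripper_force: 0.0
t 4.43 tcp [0.4089 0.1564 0.2656] yawx -20.46 tilt [0.0006 0.0003] f [0.09 0.32 0.03] m [ 0.02 -0.03 -0.05] w 0.999 g 0.0 j [   8.   -0.  -33.  104.   -0.   76. -135.]
to go cm in tool [-0.04  0.07  8.06]
t 4.52 tcp [0.409  0.1568 0.2659] yawx -20.44 tilt [0.0015 0.0005] f [-0.59  0.09  0.04] m [-0.06  0.01  0.03] w 0.994 g 0.0 j [   8.   -0.  -33.  104.   -0.   76. -135.]
to go cm in tool [-0.04  0.12  8.09]
t 4.6 tcp [0.4089 0.157  0.2658] yawx -20.42 tilt [0.0015 0.0004] f [-0.37  0.08  0.4 ] m [-0.03 -0.    0.  ] w 0.991 g 0.0 j [   8.   -0.  -33.  104.   -0.   76. -135.]
to go cm in tool [-0.02  0.13  8.08]
```

```bash
python3 -m jog '[[0,0,-0.4,-0.03,0.1,1,8.5],[0,0,0,0,0,1,8.5],[0,0,0,0,0,1,8.5],[0,0,0,0,0,1,8.5],[0,0,0,0,0,1,8.5],[0,0,0,0,0,1,8.5],[0,0,0,0,0,1,8.5],[0,0,0,0,0,1,8.5],[0,0,0,0,0,0,8.5],[0,0,0,0,0,0,8.5],[0,0,0,0,0,0,8.5]]' | tail -n 1; python3 st.py .4083 .1559 .185; python3 - <<'E'
from h import *
snap("scene","s1.png");im=cv2.imread('pics/s1.png')[230:450,250:420];cv2.imwrite('pics/s1c.png',cv2.resize(im,(464,600),interpolation=cv2.INTER_CUBIC))
E
```

```text
gripper_force: 0.0
t 5.6 tcp [0.408  0.1563 0.1852] yawx -20.0 tilt [0.0005 0.0003] f [0.06 0.14 0.22] m [ 0.   -0.02 -0.03] w 0.997 g 0.0 j [   7.    3.  -33.  111.    2.   66. -137.]
to go cm in tool [0.04 0.03 0.02]
```

View pics/s1c.png

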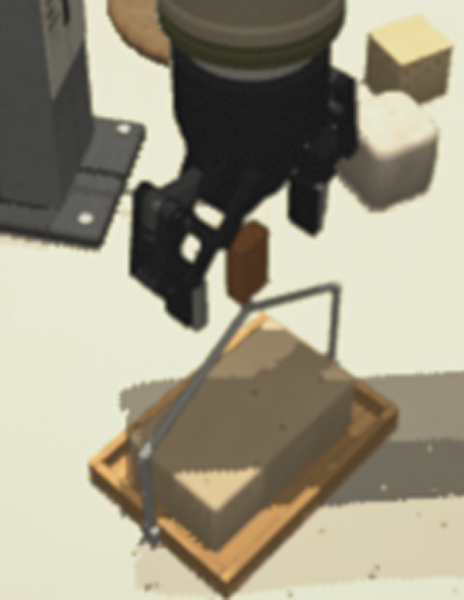

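The crop shows the grip at (247,262) centred between the open fingers at (187,305) and (305,210). I'll close on it.

```bash
python3 -m jog '[[0,0,0,0,0,0,5],[0,0,0,0,0,0,4],[0,0,0,0,0,0,3],[0,0,0,0,0,0,2],[0,0,0,0,0,0,1.5],[0,0,0,0,0,0,1.5],[0,0,0,0,0,0,1.5],[0,0,0,0,0,0,1.5],[0,0,0,0,0,0,1.5],[0,0,0,0,0,0,1.5],[0,0,0,0,0,0,1.5],[0,0,0,0,0,0,1.5]]' | tail -n 2; python3 st.py
```

```text
width: 0.27
gripper_force: 60.3
t 6.65 tcp [0.4078 0.1559 0.1849] yawx -20.02 tilt [ 0.     -0.0004] f [-2.5  -5.27  4.14] m [-1.02  0.34 -0.  ] w 0.27 g 60.261048674583435 j [   7.    3.  -33.  111.    2.   66. -137.]
```

```bash
python3 -m jog '[[0,0,0,0,0,-0.2,1.5],[0,0,0,0,0,-0.2,1.5],[0,0,0,0,0,-0.3,1.5],[0,0,0,0,0,-0.5,1.5],[0,0,0,0,0,-0.8,1.5],[0,0,0,0,0,-1.2,1.5],[0,0,0,0,0,-1.5,1.5],[0,0,0,0,0,-1.8,1.5],[0,0,0,0,0,-2,1.5],[0,0,0,0,0,-2,1.5],[0,0,0,0,0,-1.8,1.5],[0,0,0,0,0,-1.5,1.5],[0,0,0,0,0,-1.2,1.5],[0,0,0,0,0,-1,1.5],[0,0,0,0,0,-0.5,1.5],[0,0,0,0,0,-0.3,1.5],[0,0,0,0,0,-0.2,1.5],[0,0,0,0,0,0,1.5]]' | tail -n 2; for i in 1 2 3 4 5; do python3 -m jog '[[0,0,0,0,0,0,1.5]]' >/dev/null; python3 st.py|cut -c1-150; done
```

```text
width: 0.272
gripper_force: 59.2
t 8.23 tcp [0.4075 0.1561 0.3543] yawx -20.0 tilt [-0.001  -0.0002] f [ 0.28 -0.33 -5.82] m [-0.02  0.03 -0.02] w 0.272 g 59.2183256149292 j [   9.   
t 8.32 tcp [0.4075 0.1561 0.3542] yawx -20.0 tilt [-0.001  -0.0002] f [-0.63 -0.1  -4.71] m [ 0.06 -0.01  0.03] w 0.27 g 59.21847403049469 j [   9.   
t 8.4 tcp [0.4076 0.1561 0.3544] yawx -20.0 tilt [-0.0009 -0.0001] f [-0.54  0.18 -5.99] m [ 0.01  0.01 -0.  ] w 0.273 g 59.21795725822449 j [   9.   
t 8.48 tcp [0.4076 0.1561 0.3545] yawx -20.0 tilt [-0.0006 -0.0001] f [ 0.46  0.38 -5.43] m [-0.03 -0.04 -0.03] w 0.27 g 59.21751379966736 j [   9.   
t 8.57 tcp [0.4076 0.1562 0.3546] yawx -20.0 tilt [-0.0003 -0.    ] f [ 0.06  0.53 -5.84] m [-0.02  0.05  0.  ] w 0.273 g 59.21777129173279 j [   9.
```

```bash
python3 -m jog '[[0,0,-1,0,0,0,1.5],[0,0,-2.5,0,0,0,1.5],[0,0,-3.5,0,0,0,1.5],[0,0,-3.5,0,0,0,1.5],[0,0,-3.5,0,0,0,1.5],[0,0,-3.5,0,0,0,1.5],[0,0,-3.5,0,0,0,1.5],[0,0,-3.5,0,0,0,1.5],[0,0,-3.4,0,0,0,1.5],[0,0,-2,0,0,0,1.5],[0,0,-0.9,0,0,0,1.5],[0,0,0,0,0,0,1.5],[0,0,0,0,0,0,1.5],[0,0,0,0,0,0,1.5]]' | tail -n 1; python3 st.py .4455 -.0479 .355
```

```text
gripper_force: 59.2
t 9.73 tcp [0.4077 0.1562 0.3548] yawx 10.76 tilt [0. 0.] f [-0.04 -0.15 -6.27] m [ 0.    0.   -0.03] w 0.27 g 59.16371405124664 j [   8.   -2.  -31.   94.   -1.   88. -103.]
to go cm in tool [-1.000e-01  2.075e+01 -2.000e-02]
```

```bash
python3 -m jog '[[0,0,0,0,0.3,0,1.5],[0,0,0,0,0.7,0,1.5],[0,0,0,0,1.1,0,1.5],[0,0,0,0,1.5,0,1.5],[0,0,0,0,1.7,0,1.5],[0,0,0,0,1.8,0,1.5],[0,0,0,0,1.8,0,1.5],[0,0,0,0,1.8,0,1.5],[0,0,0,0,1.8,0,1.5],[0,0,0,0,1.8,0,1.5],[0,0,0,0,1.7,0,1.5],[0,0,0,0,1.5,0,1.5],[0,0,0,0,1.3,0,1.5],[0,0,0,0,1.0,0,1.5],[0,0,0,0,0.6,0,1.5],[0,0,0,0,0.3,0,1.5],[0,0,0,0,0,0,1.5],[0,0,0,0,0,0,1.5],[0,0,0,0,0,0,1.5],[0,0,0,0,0,0,1.5]]' | tail -n 1; python3 st.py .5192 -.0339 .355;python3 - <<'E'
from h import *
s=snap("scene","s2.png");snap("top","t2.png")
im=cv2.imread('pics/s2.png')[110:400,200:490];cv2.imwrite('pics/s2c.png',cv2.resize(im,(600,600),interpolation=cv2.INTER_CUBIC))
p=sense()["tcp_pos"]
print('peak px expected in crop',(proj(s,p-[0,0,.045])-[200,110])*600/290, 'seat',(proj(s,np.array([.5192,-.0339,.271]))-[200,110])*600/290)
W=cloud(s);
m=(W[...,2]>.15)&(W[...,2]<.20)&(abs(W[...,0]-.45)<.1)&(abs(W[...,1]+.05)<.12);P=W[m];
print(len(P),P.mean(0),P[:,2].min(),cv2.minAreaRect((P[:,:2]*1000).astype(np.float32)))
E
```

```text
gripper_force: 59.3
t 11.4 tcp [ 0.4465 -0.0464  0.3549] yawx 10.88 tilt [0.0002 0.0001] f [ 0.31  0.18 -6.9 ] m [-0.03  0.07 -0.03] w 0.274 g 59.281609654426575 j [ 20.  -1. -17.  93.  -0.  88. -77.]
to go cm in tool [ 7.38  0.15 -0.01]
peak px expected in crop [344.92519546 138.46543501] seat [254.36457106 170.01820758]
2317 [ 0.43646885 -0.01253661  0.18313061] 0.16688551480907088 ((447.0033264160156, -42.30609130859375), (115.68186950683594, 168.9269561767578), 11.354784965515137)
```

View pics/s2c.png

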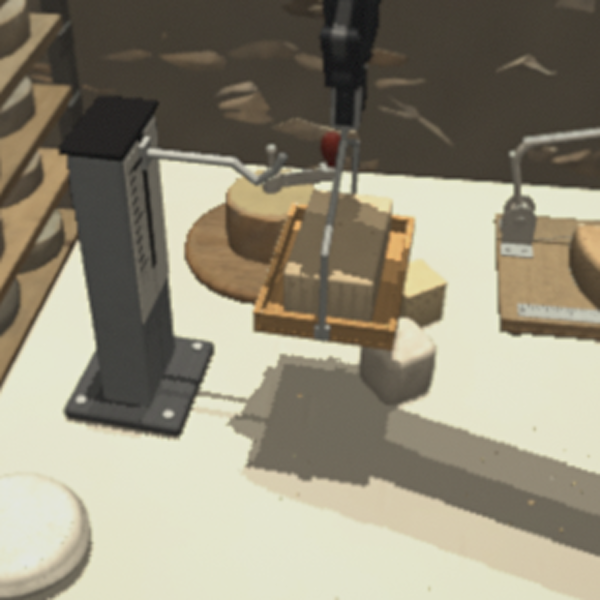

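The crop shows the basket hanging level in the hand, bail peak near (345,140), and the hook trough at (262,182) with its tip at (272,150). I'll check my hook model against the picture closer up.

```bash
python3 - <<'E'
from h import *
L=lambda n:dict(np.load('/tmp/%s.npz'%n))
s=L("scene");im=cv2.imread('pics/s2.png')
x0,y0,f=260,140,5;c=cv2.resize(im[y0:y0+110,x0:x0+130],None,fx=f,fy=f,interpolation=cv2.INTER_CUBIC)
a=np.radians(10.8);ux=np.array([np.cos(a),np.sin(a)]);o=np.array([.6420,-.0105])
for dx,z in((-125,262),(-147,291),(-125,271),(-26,277)):
    p=proj(s,np.r_[o+ux*dx/1000,z/1000]);q=(int((p[0]-x0+.5)*f),int((p[1]-y0+.5)*f));cv2.circle(c,q,3,(0,0,255),-1)
p=sense()["tcp_pos"]
q=proj(s,p-[0,0,.045]);cv2.circle(c,(int((q[0]-x0+.5)*f),int((q[1]-y0+.5)*f)),3,(255,0,0),-1)
cv2.imwrite('pics/ov.png',c)
for n in("scene","top"):
    W=cloud(L(n));m=(W[...,2]>.255)&(W[...,2]<.30);P=W[m];d=P[:,:2]-o;lx=d@ux*1000;ly=d@np.array([-ux[1],ux[0]])*1000
    k=(lx<-60)&(lx>-156)&(abs(ly)<15)
    b=np.round(lx[k]/4)*4
    for v in np.unique(b): j=b==v;print(n,v,j.sum(),'z',np.percentile(P[k][j,2],80).round(4),'ly',ly[k][j].mean().round(1))
E
```

```text
scene -152.0 4 z 0.2875 ly -1.8
scene -148.0 19 z 0.2876 ly 0.9
scene -144.0 20 z 0.284 ly 0.6
scene -140.0 12 z 0.2764 ly 1.1
scene -136.0 14 z 0.2714 ly 0.9
scene -132.0 12 z 0.2694 ly 1.0
scene -128.0 13 z 0.2657 ly 0.2
scene -124.0 13 z 0.2662 ly 0.3
scene -120.0 16 z 0.2687 ly 1.1
scene -116.0 13 z 0.2726 ly -0.2
scene -112.0 12 z 0.275 ly 0.6
scene -108.0 16 z 0.279 ly 0.7
scene -104.0 11 z 0.2793 ly 0.7
scene -100.0 9 z 0.2795 ly 1.2
scene -96.0 10 z 0.2791 ly 0.7
scene -92.0 12 z 0.2791 ly 0.6
scene -88.0 12 z 0.2792 ly 0.1
scene -84.0 9 z 0.2789 ly 0.3
scene -80.0 10 z 0.2786 ly 0.5
scene -76.0 12 z 0.2793 ly -0.2
scene -72.0 11 z 0.2789 ly 0.4
scene -68.0 9 z 0.2795 ly 0.6
scene -64.0 10 z 0.2788 ly 0.8
scene -60.0 5 z 0.2796 ly 0.5
top -136.0 2 z 0.2732 ly -0.7
top -132.0 9 z 0.2719 ly 0.8
top -128.0 8 z 0.2706 ly -0.1
top -124.0 8 z 0.2678 ly 1.1
top -120.0 10 z 0.2703 ly 0.8
top -116.0 8 z 0.273 ly -0.3
top -112.0 9 z 0.2776 ly 1.4
top -108.0 9 z 0.2804 ly -0.0
top -104.0 9 z 0.2812 ly 0.3
top -100.0 9 z 0.2802 ly 0.6
top -96.0 8 z 0.2806 ly 0.0
top -92.0 10 z 0.2797 ly 0.7
top -88.0 9 z 0.2807 ly 0.6
top -84.0 10 z 0.2818 ly 0.5
top -80.0 9 z 0.2824 ly 1.2
top -76.0 8 z 0.2817 ly 0.2
top -72.0 9 z 0.2809 ly 0.8
top -68.0 8 z 0.2816 ly 0.6
top -64.0 9 z 0.2818 ly 0.5
top -60.0 5 z 0.2789 ly 0.3
```

View pics/ov.png

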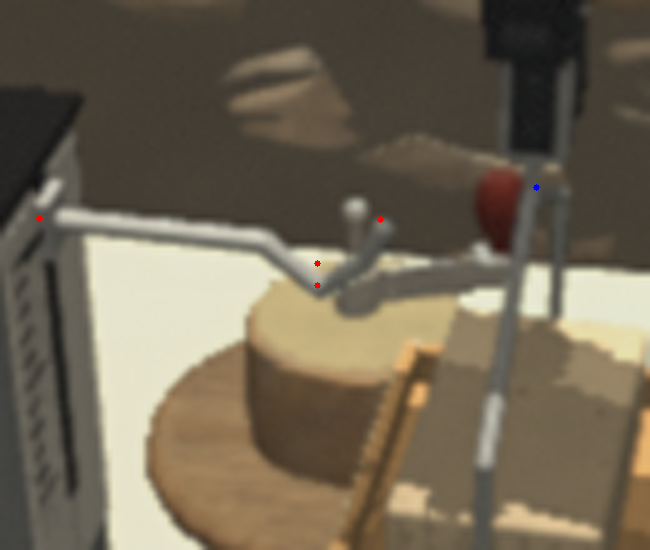

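The picture confirms the hook model: the projected trough (317,285) and tip (381,218) fall on the hook. I'll move over the trough.

```bash
python3 -m jog '[[0,0,0,0.2,0.1,0,1.5],[0,0,0,0.4,0,0,1.5],[0,0,0,0.6,0,0,1.5],[0,0,0,0.7,0,0,1.5],[0,0,0,0.7,0,0,1.5],[0,0,0,0.7,0,0,1.5],[0,0,0,0.7,0,0,1.5],[0,0,0,0.7,0,0,1.5],[0,0,0,0.7,0,0,1.5],[0,0,0,0.7,0,0,1.5],[0,0,0,0.6,0,0,1.5],[0,0,0,0.4,0,0,1.5],[0,0,0,0.25,0,0,1.5],[0,0,0,0,0,0,1.5],[0,0,0,0,0,0,1.5],[0,0,0,0,0,0,1.5]]' | tail -n 1; for i in 1 2 3 4 5 6; do python3 -m jog '[[0,0,0,0,0,0,1.5]]' >/dev/null; python3 st.py .519 -.0335 .316|cut -c1-120; done;  python3 st.py .519 -.0335 .316|tail -n 1
```

```text
gripper_force: 59.2
t 12.92 tcp [ 0.5187 -0.0345  0.355 ] yawx 10.79 tilt [ 0.0002 -0.0001] f [-0.44 -0.16 -5.86] m [-0.05  0.06 -0.03] w 0.
to go cm in tool [ 0.05 -0.09  3.9 ]
t 13.0 tcp [ 0.5187 -0.0344  0.355 ] yawx 10.79 tilt [ 0.0002 -0.0001] f [ 0.37 -0.11 -5.25] m [-0.03 -0.04  0.01] w 0.2
to go cm in tool [ 0.05 -0.09  3.9 ]
t 13.08 tcp [ 0.5188 -0.0344  0.355 ] yawx 10.79 tilt [ 0.0003 -0.0001] f [ 0.07  0.23 -6.04] m [ 0.01 -0.04 -0.04] w 0.
to go cm in tool [ 0.04 -0.09  3.9 ]
t 13.17 tcp [ 0.5188 -0.0344  0.3549] yawx 10.79 tilt [ 0.0002 -0.    ] f [ 0.26  0.12 -5.38] m [-0.07  0.04 -0.02] w 0.
to go cm in tool [ 0.04 -0.09  3.89]
t 13.25 tcp [ 0.5188 -0.0344  0.3549] yawx 10.79 tilt [0.0001 0.    ] f [ 0.14 -0.22 -5.02] m [-0.04  0.02  0.03] w 0.27
to go cm in tool [ 0.03 -0.09  3.89]
t 13.33 tcp [ 0.5189 -0.0344  0.3549] yawx 10.8 tilt [0.0001 0.0001] f [-0.07 -0.   -6.16] m [-0.02  0.03 -0.02] w 0.274
to go cm in tool [ 0.03 -0.08  3.89]
to go cm in tool [ 0.03 -0.08  3.89]
```

```bash
python3 -m jog '[[0,0,0,0.02,-0.04,0.1,1.5],[0,0,0,0,-0.03,0.2,1.5],[0,0,0,0,0,0.25,1.5],[0,0,0,0,0,0.25,1.5],[0,0,0,0,0,0.25,1.5],[0,0,0,0,0,0.25,1.5],[0,0,0,0,0,0.25,1.5],[0,0,0,0,0,0.25,1.5],[0,0,0,0,0,0.25,1.5],[0,0,0,0,0,0.25,1.5],[0,0,0,0,0,0.25,1.5],[0,0,0,0,0,0.2,1.5],[0,0,0,0,0,0.15,1.5],[0,0,0,0,0,0.12,1.5],[0,0,0,0,0,0.12,1.5],[0,0,0,0,0,0.12,1.5],[0,0,0,0,0,0.12,1.5],[0,0,0,0,0,0.12,1.5],[0,0,0,0,0,0.12,1.5],[0,0,0,0,0,0.12,1.5]]' | tail -n 1;python3 st.py .519 -.0335 .254
python3 -m jog '[[0,0,0,0,0,0.12,1.5],[0,0,0,0,0,0.12,1.5],[0,0,0,0,0,0.12,1.5],[0,0,0,0,0,0.12,1.5],[0,0,0,0,0,0.12,1.5],[0,0,0,0,0,0.12,1.5],[0,0,0,0,0,0.12,1.5],[0,0,0,0,0,0.12,1.5],[0,0,0,0,0,0.12,1.5],[0,0,0,0,0,0.12,1.5],[0,0,0,0,0,0.12,1.5],[0,0,0,0,0,0.12,1.5]]' | tail -n 1;for i in 1 2 3 4 5 6; do python3 -m jog '[[0,0,0,0,0,0,1.5]]' >/dev/null; python3 st.py .519 -.0335 .254|cut -c1-120; done
```

```text
gripper_force: 59.3
t 15.0 tcp [ 0.519  -0.0336  0.3173] yawx 10.8 tilt [0.0001 0.    ] f [ 0.39  0.11 -5.23] m [-0.03  0.04  0.01] w 0.273 g 59.25499677658081 j [ 17.   9. -19.  88.   3.  84. -81.]
to go cm in tool [ 0.01 -0.01  6.33]
gripper_force: 59.4
t 16.08 tcp [ 0.5189 -0.0337  0.3028] yawx 10.8 tilt [-0.0003  0.    ] f [-0.39 -0.87 -4.43] m [-0.05  0.09 -0.  ] w 0.2
to go cm in tool [ 0.02 -0.02  4.88]
t 16.17 tcp [ 0.5189 -0.0337  0.303 ] yawx 10.79 tilt [-0.0001 -0.    ] f [-1.06  0.48 -4.5 ] m [-0.11  0.11  0.06] w 0.
to go cm in tool [ 0.02 -0.02  4.9 ]
t 16.25 tcp [ 0.5189 -0.0336  0.3031] yawx 10.8 tilt [-0.      0.0001] f [-1.62  0.17 -4.06] m [-0.1   0.15  0.01] w 0.2
to go cm in tool [ 0.01 -0.01  4.91]
t 16.33 tcp [ 0.5189 -0.0337  0.3031] yawx 10.79 tilt [-0.0001  0.    ] f [-0.07 -0.09 -4.89] m [-0.1   0.16  0.01] w 0.
to go cm in tool [ 0.01 -0.02  4.91]
t 16.42 tcp [ 0.5189 -0.0337  0.3031] yawx 10.79 tilt [-0.  0.] f [ 0.23 -0.09 -4.32] m [-0.08  0.16 -0.01] w 0.271 g 59
to go cm in tool [ 0.01 -0.02  4.91]
t 16.5 tcp [ 0.5189 -0.0337  0.3031] yawx 10.79 tilt [0. 0.] f [-0.09 -0.4  -5.17] m [-0.16  0.13  0.  ] w 0.273 g 59.40
to go cm in tool [ 0.01 -0.02  4.91]
```

The spring is taking load as predicted. I'll lower on at about 2 cm/s and then refine.

```bash
python3 -m jog '[[0,0,0,0,0,0.1,1.5],[0,0,0,0,0,0.18,1.5],[0,0,0,0,0,0.2,1.5],[0,0,0,0,0,0.2,1.5],[0,0,0,0,0,0.2,1.5],[0,0,0,0,0,0.2,1.5],[0,0,0,0,0,0.2,1.5],[0,0,0,0,0,0.2,1.5],[0,0,0,0,0,0.2,1.5],[0,0,0,0,0,0.2,1.5],[0,0,0,0,0,0.2,1.5],[0,0,0,0,0,0.2,1.5],[0,0,0,0,0,0.2,1.5],[0,0,0,0,0,0.2,1.5],[0,0,0,0,0,0.2,1.5],[0,0,0,0,0,0.2,1.5],[0,0,0,0,0,0.2,1.5],[0,0,0,0,0,0.2,1.5],[0,0,0,0,0,0.2,1.5],[0,0,0,0,0,0.12,1.5]]' | tail -n 1;python3 -m jog '[[0,0,0,0,0,0.1,1.5],[0,0,0,0,0,0.1,1.5],[0,0,0,0,0,0.1,1.5],[0,0,0,0,0,0.1,1.5],[0,0,0,0,0,0.05,1.5],[0,0,0,0,0,0,1.5]]' | tail -n 1;for i in 1 2 3 4 5 6 7 8 9 10 11 12; do python3 -m jog '[[0,0,0,0,0,0,1.5]]' >/dev/null; python3 st.py .519 -.0335 .254|head -n 1|cut -c1-120; done
```

```text
gripper_force: 59.8
gripper_force: 59.9
t 18.75 tcp [ 0.519  -0.0336  0.2606] yawx 10.8 tilt [0.0001 0.0001] f [-0.99 -0.9  -0.8 ] m [-0.13  0.21  0.01] w 0.269
t 18.83 tcp [ 0.519  -0.0336  0.2606] yawx 10.8 tilt [0.0002 0.    ] f [-1.75  0.06 -0.66] m [-0.16  0.23  0.01] w 0.274
t 18.92 tcp [ 0.519  -0.0336  0.2606] yawx 10.8 tilt [0.0001 0.0001] f [-1.47 -0.34 -0.66] m [-0.2   0.23 -0.01] w 0.274
t 19.0 tcp [ 0.519  -0.0337  0.2606] yawx 10.8 tilt [0.0001 0.0001] f [-2.34 -0.77 -0.54] m [-0.18  0.26  0.03] w 0.269 
t 19.08 tcp [ 0.519  -0.0336  0.2606] yawx 10.8 tilt [0.0001 0.    ] f [-1.56 -1.05 -0.29] m [-0.14  0.2  -0.04] w 0.274
t 19.17 tcp [ 0.519  -0.0336  0.2605] yawx 10.8 tilt [0.0001 0.0001] f [-0.03 -0.37 -1.35] m [-0.18  0.21 -0.01] w 0.27 
t 19.25 tcp [ 0.519  -0.0337  0.2606] yawx 10.8 tilt [0.0001 0.0001] f [-1.51 -0.71 -0.82] m [-0.16  0.19 -0.03] w 0.273
t 19.33 tcp [ 0.519  -0.0336  0.2605] yawx 10.8 tilt [0.0001 0.0001] f [-1.08 -1.59 -0.61] m [-0.16  0.17  0.04] w 0.277
t 19.42 tcp [ 0.519  -0.0336  0.2606] yawx 10.8 tilt [0.0001 0.0001] f [-0.88 -0.41  0.01] m [-0.24  0.2   0.05] w 0.274
t 19.5 tcp [ 0.519  -0.0336  0.2605] yawx 10.8 tilt [0.     0.0001] f [-0.02 -0.45 -0.65] m [-0.19  0.22  0.06] w 0.269 
t 19.58 tcp [ 0.519  -0.0336  0.2606] yawx 10.8 tilt [0.0001 0.0001] f [-1.51 -1.23 -0.35] m [-0.17  0.17  0.  ] w 0.275
t 19.67 tcp [ 0.519  -0.0336  0.2605] yawx 10.8 tilt [0.0001 0.0001] f [-1.1  -1.01 -0.83] m [-0.18  0.16 -0.06] w 0.275
```

```bash
python3 -m jog '[[0,0,0,-0.04,0.02,0.1,1.5],[0,0,0,-0.04,0.03,0.1,1.5],[0,0,0,-0.04,0.03,0.1,1.5],[0,0,0,0,0,0.1,1.5],[0,0,0,0,0,0.1,1.5],[0,0,0,0,0,0.08,1.5],[0,0,0,0,0,0.04,1.5],[0,0,0,0,0,0,1.5],[0,0,0,0,0,0,1.5],[0,0,0,0,0,0,1.5]]' | tail -n 1;rm -f /tmp/f; for i in 1 2 3 4 5 6 7 8 9 10 11 12 13 14; do python3 -m jog '[[0,0,0,0,0,0,1.5]]' >/dev/null; python3 -c "
from bench import *
s=sense();print(*s['ft_force'],*s['moment'])" >>/tmp/f; done; python3 -c "
import numpy as np;a=np.loadtxt('/tmp/f');print(a.mean(0).round(2),(a.std(0)/14**.5).round(2))"; python3 st.py;  python3 - <<'E'
from h import *
snap("scene","s3.png");im=cv2.imread('pics/s3.png')[140:380,210:450];cv2.imwrite('pics/s3c.png',cv2.resize(im,(600,600),interpolation=cv2.INTER_CUBIC))
E
```

```text
gripper_force: 59.9
[-1.99 -2.9  -0.34 -0.79  0.55 -0.02] [0.09 0.16 0.12 0.03 0.02 0.01]
t 21.67 tcp [ 0.5179 -0.0347  0.2543] yawx 10.79 tilt [-0.0001  0.    ] f [-2.06 -3.6  -0.09] m [-0.89  0.61  0.03] w 0.276 g 59.95352268218994 j [ 17.  10. -19.  95.   3.  76. -82.]
```

View pics/s3c.png

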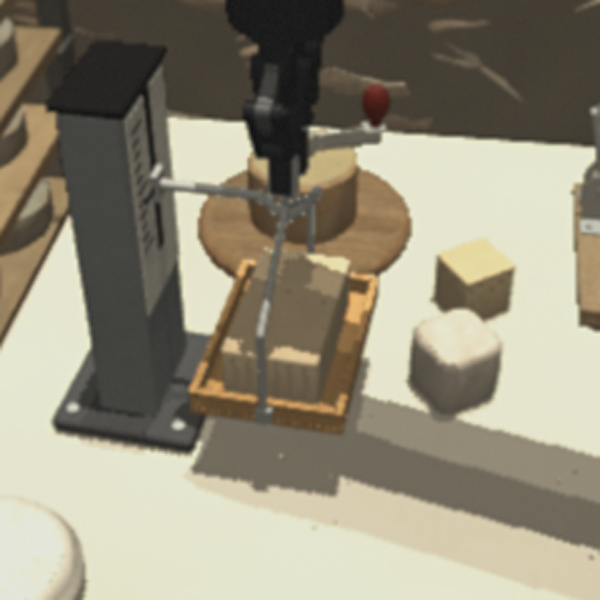

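The crop shows the wire in the hook's trough at (285,205), the basket level and clear of the counter. The side force grew after my shift, so I'll undo it and measure again.

```bash
cat > avg.py <<'E'
from h import *
a=np.loadtxt('/tmp/f');print('f,m',a.mean(0).round(2),(a.std(0)/len(a)**.5).round(2))
E
cat > rec.sh <<'E'
python3 -c "
from bench import *
s=sense();print(*s['ft_force'],*s['moment'])" >>/tmp/f
E
python3 -m jog '[[0,0,0,0.04,-0.02,0,1.5],[0,0,0,0.04,-0.03,0,1.5],[0,0,0,0.04,-0.03,0,1.5],[0,0,0,0,0,0,1.5],[0,0,0,0,0,0,1.5],[0,0,0,0,0,0,1.5]]' | tail -n 1;rm -f /tmp/f; for i in 1 2 3 4 5 6 7 8; do python3 -m jog '[[0,0,0,0,0,0,1.5]]' >/dev/null; sh rec.sh; done; python3 avg.py; python3 st.py
python3 -m jog '[[0,0,0,0,-0.04,0,1.5],[0,0,0,0,-0.04,0,1.5],[0,0,0,0,0,0,1.5],[0,0,0,0,0,0,1.5],[0,0,0,0,0,0,1.5]]' | tail -n 1;rm -f /tmp/f; for i in 1 2 3 4 5 6 7 8; do python3 -m jog '[[0,0,0,0,0,0,1.5]]' >/dev/null; sh rec.sh; done; python3 avg.py; python3 st.py
```

```text
gripper_force: 60.0
f,m [-4.8  -5.54 -0.47 -1.46  1.24 -0.03] [0.18 0.18 0.1  0.01 0.01 0.01]
t 22.88 tcp [ 0.5182 -0.0346  0.2539] yawx 10.74 tilt [-0.002  -0.0009] f [-5.74 -6.18 -0.34] m [-1.42  1.19 -0.03] w 0.269 g 59.993934631347656 j [ 17.  10. -19.  94.   3.  76. -82.]
gripper_force: 60.0
f,m [-4.83 -7.73 -0.49 -1.87  1.14 -0.04] [0.13 0.15 0.14 0.01 0.01 0.01]
t 23.97 tcp [ 0.5182 -0.0344  0.254 ] yawx 10.7 tilt [-0.0016 -0.0016] f [-4.58 -7.14 -1.02] m [-1.88  1.13 -0.07] w 0.273 g 60.06068408489227 j [ 17.  10. -19.  94.   3.  76. -82.]
```

```bash
python3 -m jog '[[0,0,0,-0.04,0.05,0,1.5],[0,0,0,-0.04,0.05,0,1.5],[0,0,0,-0.04,0.06,0,1.5],[0,0,0,0,0,0,1.5],[0,0,0,0,0,0,1.5]]' | tail -n 1;rm -f /tmp/f; for i in 1 2 3 4 5 6 ; do python3 -m jog '[[0,0,0,0,0,0,1.5]]' >/dev/null; sh rec.sh; done; python3 avg.py; python3 st.py
python3 -m jog '[[0,0,0,-0.02,0.05,0,1.5],[0,0,0,-0.02,0.05,0,1.5],[0,0,0,0,0,0,1.5],[0,0,0,0,0,0,1.5]]' | tail -n 1;rm -f /tmp/f; for i in 1 2 3 4 5 6 ; do python3 -m jog '[[0,0,0,0,0,0,1.5]]' >/dev/null; sh rec.sh; done; python3 avg.py; python3 st.py
```

```text
gripper_force: 60.0
f,m [-2.33 -3.88 -0.16 -1.06  0.61 -0.04] [0.13 0.14 0.18 0.01 0.01 0.01]
t 24.88 tcp [ 0.5179 -0.0347  0.2543] yawx 10.8 tilt [-0.  0.] f [-2.45 -3.21 -0.3 ] m [-1.1   0.61 -0.01] w 0.269 g 59.98583257198334 j [ 17.  10. -19.  95.   3.  76. -82.]
gripper_force: 60.0
f,m [-1.39  0.24 -0.16  0.05  0.36  0.02] [0.32 0.12 0.08 0.02 0.02 0.01]
t 25.72 tcp [ 0.5178 -0.0356  0.2544] yawx 10.81 tilt [0.0003 0.0002] f [-1.03 -0.37 -0.2 ] m [0.06 0.3  0.01] w 0.271 g 59.94237184524536 j [ 17.  10. -19.  95.   3.  76. -82.]
```

```bash
python3 -m jog '[[0,0,0,-0.03,0,0.05,1.5],[0,0,0,-0.03,0,0.05,1.5],[0,0,0,0,0,0,1.5],[0,0,0,0,0,0,1.5],[0,0,0,0,0,0,1.5]]' | tail -n 1;rm -f /tmp/f; for i in 1 2 3 4 5 6 7 8 9 10 11 12; do python3 -m jog '[[0,0,0,0,0,0,1.5]]' >/dev/null; sh rec.sh; done; python3 avg.py; python3 st.py
```

```text
gripper_force: 59.9
f,m [ 3.74  0.6  -0.4   0.09 -0.99  0.01] [0.21 0.11 0.11 0.01 0.06 0.01]
t 27.13 tcp [ 0.5173 -0.0358  0.2534] yawx 10.8 tilt [0.0005 0.0001] f [ 5.22  1.07 -0.65] m [ 0.11 -1.27  0.04] w 0.273 g 59.94596064090729 j [ 17.  10. -19.  95.   3.  76. -82.]
```

```bash
cut -d' ' -f1,2,5 /tmp/f | cut -c1-60; python3 -m jog '[[0,0,0,0.015,0,0,1.5],[0,0,0,0.015,0,0,1.5],[0,0,0,0,0,0,1.5],[0,0,0,0,0,0,1.5],[0,0,0,0,0,0,1.5]]' | tail -n 1;rm -f /tmp/f; for i in 1 2 3 4 5 6 7 8 9 10; do python3 -m jog '[[0,0,0,0,0,0,1.5]]' >/dev/null; sh rec.sh; done; python3 avg.py; python3 st.py;cut -d' ' -f5 /tmp/f
```

```text
2.7857669146520276 0.4329567614497836 -0.6245423410712855
2.8666102613002002 1.0789366751694798 -0.6353627436648907
3.762372815886589 0.16676463196974223 -0.776951006312601
3.0299285067397705 1.0448413337400042 -0.8286096037312327
3.3808080371734937 0.5623227338754316 -0.9828124920287334
3.8344732680950857 0.22935929990365253 -0.9957702681979798
3.175096436139321 0.18444677179660945 -1.0363941085115402
4.354652750629959 0.01049880275806786 -1.1464016728965074
4.148097147622812 0.7220678973538028 -1.1663119594012443
4.77183766940368 0.7872923809005989 -1.175456526063565
3.519440342587487 0.9006306026363997 -1.2384803925029406
5.22477549298376 1.0698853676867937 -1.2695575942412414
gripper_force: 60.0
f,m [ 3.98  0.31 -0.1   0.01 -1.    0.01] [0.14 0.06 0.17 0.01 0.02 0.01]
t 28.38 tcp [ 0.5174 -0.0358  0.2533] yawx 10.8 tilt [-0.0001  0.0001] f [3.8  0.2  0.18] m [ 0.03 -0.91  0.08] w 0.273 g 59.953985810279846 j [ 17.  10. -19.  95.   3.  76. -82.]
-1.0422327762629318
-1.0499339846128504
-1.0414836942549623
-1.0487283848354472
-1.010382313629132
-0.9729884872673337
-1.0352757111458288
-0.932666406221561
-0.958367541493949
-0.9132271772571368
```

```bash
python3 -m jog '[[0,0,0,0.015,0,0,1.5],[0,0,0,0.015,0,0,1.5],[0,0,0,0,0,0,1.5],[0,0,0,0,0,0,1.5],[0,0,0,0,0,0,1.5],[0,0,0,0,0,0,1.5],[0,0,0,0,0,0,1.5],[0,0,0,0,0,0,1.5],[0,0,0,0,0,0,1.5],[0,0,0,0,0,0,1.5],[0,0,0,0,0,0,1.5]]' | tail -n 1;rm -f /tmp/f; for i in 1 2 3 4 5 6 7 8 ; do python3 -m jog '[[0,0,0,0,0,0,1.5]]' >/dev/null; sh rec.sh; done; python3 avg.py; python3 st.py;cut -d' ' -f5 /tmp/f
```

```text
gripper_force: 60.0
f,m [ 1.21 -0.71 -0.05 -0.18 -0.25 -0.01] [0.22 0.12 0.13 0.01 0.02 0.  ]
t 29.97 tcp [ 0.5176 -0.0357  0.2533] yawx 10.8 tilt [-0.0002  0.    ] f [ 0.39 -1.02  0.23] m [-0.21 -0.19 -0.01] w 0.273 g 59.98775839805603 j [ 17.  10. -19.  95.   3.  76. -82.]
-0.2834423253557532
-0.31442658863618794
-0.2755987014622943
-0.27701285250977636
-0.27234023094403864
-0.19314666644006398
-0.19528701428142653
-0.1900032231142783
```

```bash
python3 -m jog '[[0,0,0,0.005,0.015,0,1.5],[0,0,0,0,0,0,1.5],[0,0,0,0,0,0,1.5],[0,0,0,0,0,0,1.5],[0,0,0,0,0,0,1.5],[0,0,0,0,0,0,1.5],[0,0,0,0,0,0,1.5],[0,0,0,0,0,0,1.5],[0,0,0,0,0,0,1.5],[0,0,0,0,0,0,1.5],[0,0,0,0,0,0,1.5]]' | tail -n 1;rm -f /tmp/f; for i in 1 2 3 4 5 6 7 8 9 10; do python3 -m jog '[[0,0,0,0,0,0,1.5]]' >/dev/null; sh rec.sh; done; python3 avg.py; python3 st.py;cut -d' ' -f4,5 /tmp/f|cut -c1-50
```

```text
gripper_force: 60.0
f,m [-0.77  0.37  0.06  0.06  0.19  0.  ] [0.11 0.18 0.16 0.01 0.02 0.01]
t 31.72 tcp [ 0.5178 -0.0358  0.2533] yawx 10.8 tilt [-0.0001  0.0001] f [-0.61  0.2   0.63] m [ 0.06  0.21 -0.05] w 0.275 g 59.947428703308105 j [ 17.  10. -19.  95.   3.  76. -82.]
0.031536203244124386 0.10230237383937958
0.10945217121698954 0.13964412321740122
0.047026408792749864 0.1457257698907819
0.05130641590057969 0.1579539192581314
0.0649311497733306 0.25758009230554446
0.04852748693635675 0.1985668787233318
0.03780211188291469 0.19949546387867093
0.05116304308819034 0.2885125153476099
0.057629908113804786 0.22551363480908126
0.06341032746380951 0.20797752510325773
```

```bash
python3 -m jog '[[0,0,0,-0.006,0,0,1.5],[0,0,0,0,0,0,1.5],[0,0,0,0,0,0,1.5],[0,0,0,0,0,0,1.5],[0,0,0,0,0,0,1.5],[0,0,0,0,0,0,1.5],[0,0,0,0,0,0,1.5],[0,0,0,0,0,0,1.5]]' | tail -n 1;rm -f /tmp/f; for i in 1 2 3 4 5 6 7 8 9 10; do python3 -m jog '[[0,0,0,0,0,0,1.5]]' >/dev/null; sh rec.sh; done; python3 avg.py; tail -n 3 /tmp/f|cut -d' ' -f4,5
```

```text
gripper_force: 60.0
f,m [-0.64  0.42 -0.11  0.11  0.17  0.  ] [0.12 0.18 0.15 0.01 0.01 0.01]
0.17104700851471052 0.23436409966936866
0.11349516514046845 0.14736652231076774
0.06630552311450948 0.13662443422398213
```

```bash
python3 -m jog '[[0,0,0,-0.01,-0.008,0,1.5],[0,0,0,0,0,0,1.5],[0,0,0,0,0,0,1.5],[0,0,0,0,0,0,1.5],[0,0,0,0,0,0,1.5],[0,0,0,0,0,0,1.5],[0,0,0,0,0,0,1.5],[0,0,0,0,0,0,1.5],[0,0,0,0,0,0,1.5],[0,0,0,0,0,0,1.5]]' | tail -n 1;rm -f /tmp/f; for i in 1 2 3 4 5 6 7 8 9 10; do python3 -m jog '[[0,0,0,0,0,0,1.5]]' >/dev/null; sh rec.sh; done; python3 avg.py; tail -n 3 /tmp/f|cut -d' ' -f4,5; python3 st.py
```

```text
gripper_force: 60.0
f,m [ 0.41  0.09 -0.43  0.01 -0.09 -0.01] [0.11 0.17 0.11 0.01 0.01 0.01]
-0.05193089811953243 -0.09697921736182719
-0.023524585983398506 -0.10958231512038319
0.029139985743659485 -0.0895723756868376
t 34.88 tcp [ 0.5176 -0.0358  0.2533] yawx 10.8 tilt [0.0001 0.    ] f [ 0.34 -0.36 -0.55] m [ 0.03 -0.09 -0.  ] w 0.273 g 59.950498938560486 j [ 17.  10. -19.  95.   3.  76. -82.]
```

```bash
python3 -m jog '[[0,0,0,0.001,0,0.05,1.5],[0,0,0,0.001,0,0.05,1.5],[0,0,0,0,0,0.03,1.5],[0,0,0,0,0,0,1.5],[0,0,0,0,0,0,1.5],[0,0,0,0,0,0,1.5],[0,0,0,0,0,0,1.5],[0,0,0,0,0,0,1.5],[0,0,0,0,0,0,1.5]]' | tail -n 1;rm -f /tmp/f; for i in 1 2 3 4 5 6 7 8 9 10 11 12; do python3 -m jog '[[0,0,0,0,0,0,1.5]]' >/dev/null; sh rec.sh; done; python3 avg.py; tail -n 3 /tmp/f|cut -d' ' -f4,5; python3 st.py
```

```text
gripper_force: 60.0
f,m [ 0.45 -0.05 -0.04 -0.05 -0.14 -0.01] [0.09 0.14 0.09 0.01 0.01 0.01]
-0.0694184280601747 -0.18010803716354923
-0.0805975696363388 -0.15808924752682998
-0.04344841260890888 -0.1632388195768038
t 36.63 tcp [ 0.5177 -0.0358  0.252 ] yawx 10.8 tilt [0.0001 0.0001] f [ 0.31 -0.47 -0.17] m [-0.04 -0.16 -0.02] w 0.271 g 59.98213827610016 j [ 17.  10. -19.  95.   3.  76. -82.]
```

Vertical load in the hand is about zero and side forces are small. I'll make one last trim and open gently.

```bash
python3 -m jog '[[0,0,0,0.005,0.003,0,1.5],[0,0,0,0,0,0,1.5],[0,0,0,0,0,0,1.5],[0,0,0,0,0,0,1.5],[0,0,0,0,0,0,1.5],[0,0,0,0,0,0,1.5],[0,0,0,0,0,0,1.5],[0,0,0,0,0,0,1.5]]' | tail -n 4; sleep 0;python3 -m jog '[[0,0,0,0,0,0,2.3],[0,0,0,0,0,0,2.4],[0,0,0,0,0,0,2.5],[0,0,0,0,0,0,2.7],[0,0,0,0,0,0,3],[0,0,0,0,0,0,3.5],[0,0,0,0,0,0,4],[0,0,0,0,0,0,4.5],[0,0,0,0,0,0,5],[0,0,0,0,0,0,5.5],[0,0,0,0,0,0,6],[0,0,0,0,0,0,6],[0,0,0,0,0,0,6]]' | tail -n 3; python3 st.py;  python3 - <<'E'
from h import *
snap("scene","s4.png");im=cv2.imread('pics/s4.png')[140:380,210:450];cv2.imwrite('pics/s4c.png',cv2.resize(im,(600,600),interpolation=cv2.INTER_CUBIC))
E
```

```text
tcp_rot: [[0.982, 0.187, -0.0], [0.187, -0.982, 0.0], [-0.0, -0.0, -1.0]]
ft_force: [0.1, 0.2, 0.5]
width: 0.269
gripper_force: 60.0
ft_force: [0.1, -0.2, 0.0]
width: 0.704
gripper_force: 0.0
t 38.38 tcp [ 0.5177 -0.0358  0.252 ] yawx 10.8 tilt [0. 0.] f [ 0.07 -0.16  0.01] m [-0.04 -0.02 -0.05] w 0.704 g 0.0 j [ 17.  10. -19.  95.   3.  76. -82.]
```

View pics/s4c.png

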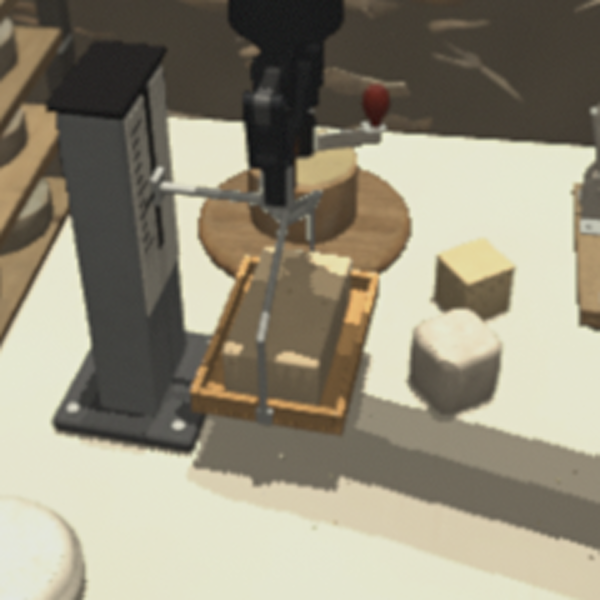

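The crop shows the basket hanging where it was, wire in the trough at (287,207), slab in place and the fingers open. I'll retreat straight up.

```bash
python3 -m jog '[[0,0,0,0,0,-0.3,6],[0,0,0,0,0,-0.6,6],[0,0,0,0,0,-0.8,6],[0,0,0,0,0,-1,6],[0,0,0,0,0,-1,6],[0,0,0,0,0,-1,6],[0,0,0,0,0,-1,6],[0,0,0,0,0,-1,6],[0,0,0,0,0,-1.3,6],[0,0,0,0,0,-1.5,6],[0,0,0,0,0,-1.5,6],[0,0,0,0,0,-1,6],[0,0,0,0,0,-0.5,6],[0,0,0,0,0,0,6],[0,0,0,0,0,0,6],[0,0,0,0,0,0,6],[0,0,0,0,0,0,6],[0,0,0,0,0,0,6]]' | tail -n 1; python3 st.py;  python3 - <<'E'
from h import *
def m(s):
    W=cloud(s);M=(W[...,2]>.04)&(W[...,2]<.14)&(abs(W[...,0]-.50)<.12)&(W[...,1]>-.15)&(W[...,1]<.1)
    P=W[M];t=P[(P[:,2]>.08)&(P[:,2]<.14)];d=t[:,:2]-[.519,-.034];
    k=(abs(d[:,0])<.02)&(abs(d[:,1])<.04)&(t[:,2]>.105);q=np.c_[d[k],np.ones(k.sum())]
    return np.linalg.lstsq(q,t[k,2],rcond=None)[0].round(4),k.sum()
for n in range(3): print(m(snap("scene")),m(snap("top")))
snap("scene","s5.png")
im=cv2.imread('pics/s5.png')[140:380,210:450];cv2.imwrite('pics/s5c.png',cv2.resize(im,(600,600),interpolation=cv2.INTER_CUBIC))
a=cv2.imread('pics/s4.png').astype(int);b=cv2.imread('pics/s5.png');print('diff low part',(abs(a-b)[250:310,280:360].max(2)>40).sum())
E
```

```text
gripper_force: 0.0
t 39.93 tcp [ 0.5175 -0.0358  0.3763] yawx 10.8 tilt [-0.0013  0.0002] f [-0.34  0.33  0.24] m [-0.02  0.01 -0.02] w 0.704 g 0.0 j [ 17.   8. -19.  81.   3.  91. -81.]
(array([ 0.0148, -0.0331,  0.1182]), np.int64(535)) (array([0., 0., 0.]), np.int64(0))
(array([ 0.0084, -0.0305,  0.1182]), np.int64(528)) (array([0., 0., 0.]), np.int64(0))
(array([ 0.0072, -0.0304,  0.1182]), np.int64(519)) (array([0., 0., 0.]), np.int64(0))
diff low part 65
```

View pics/s5c.png

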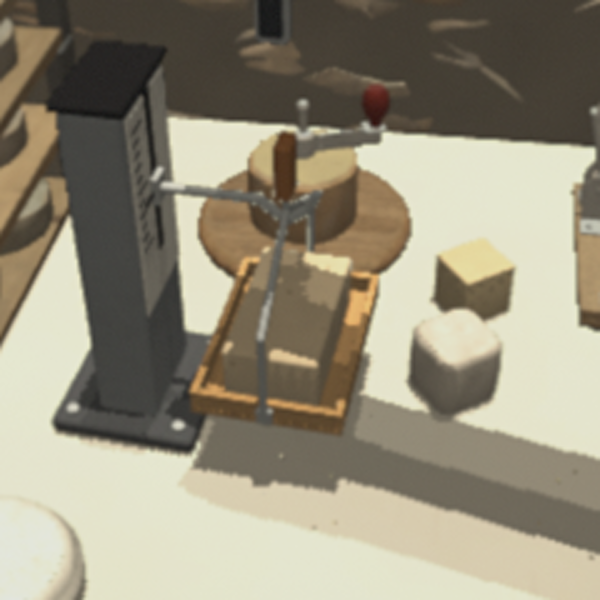

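The basket hangs from the hook at (287,205), level to within about 2°, still and clear of the counter. The slab is in it, the gripper is well above, and the goat brick and tasting cube are untouched.

```bash
python3 -c "
from bench import *
print(hand_in())"
```

```text
the job is handed in; nothing more can be done
None
```

The basket with the slab hangs let go on the scale's hook, level to about 2° and still, clear of the counter (hook down about 63 mm, so about 0.58 kg in all); while I trimmed the side load before letting go, the hand pressed sideways on the hook with up to about 9 N, and the hand-in gave no verdict.

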